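Turn the tape guide in the slide-jaw fixture

ROBOT

A 6-joint arm with a two-finger parallel gripper is mounted at the origin on the work surface. World frame = base frame: x ahead of the robot, y to its left, z up, the work surface at z = 0. Lengths are in m, angles in rad, forces in N, time in s.
With the tool pointing down it reaches from about 0.375 to 0.9 m from the base axis. Payload 3.1 kg.
Tool frame: the origin (TCP) lies midway between the tips of the shut fingers; the grasp point (between the pads) lies 19 mm behind it; z points along the fingers, y is the line along which they close (so a half turn about z gives the same grasp; the last joint's range is limited). The gripper opens to 87 mm and grips with 3 to 60 N. Pads are 19 mm wide; open, the fingers measure 117 mm over their backs; the gripper's body (75 mm by 190 mm) begins 51 mm behind the grasp point.
Start: joints at [1.085, 0.527, 1.433, -0, 1.181, -0.178], TCP at [0.189, 0.596, 0.223] pointing down, gripper open.
Joint ranges: [-3.08, 3.08], [-0.75, 2.2], [0.22, 2.44], [-1.43, 4.57], [0, 2.65], [-2.85, 2.85]. Speed limits (rad/s): [2.79, 2.79, 3.14, 3.14, 3.14, 3.14].

INTERFACE

Orientations are given as a unit quaternion [x, y, z, w].
In Python, from rig import robot gives the robot as it stands. The module is installed in compiled form; this text tells all that it offers.
- The arm moves only by the tool play_rows, never from a script. Its arguments are lists of equal length, an entry for each row: "gripper": the closure, from -1 (fully open) to 1 (shut); "delta_pos": the shift along the tool's x, y, z in cm, a list of three; "turn": the turn, a rotation vector about the tool's x, y, z in rad, a list of three. A call has 1 to 12 rows; each row is the pose to reach, as a shift and turn from the pose commanded when the call began, along the tool's axes at that moment; what a row does not reach only later rows make up. A row lasts 1/8 s, in which the tool goes at most 62.5 mm and 10.7 degrees, less where a joint would pass 70% of its speed; a pose out of reach is approached as far as the arm can. A call with a gripper value outside its range is refused whole. The fingers move at their own pace and stop on an object; "squeeze" is the grip in N (left out, the last holds). Time passes only in rows, so rows that repeat a pose let the fingers close. It gives the time, the measured TCP pose, the force, the opening and the grip force at its end, in the units of the state.
- robot.get_obs(): the state, without advancing time (a new reading comes with each control period).
- robot.camera(name): name is "side" or "top"; returns a dict with "color" (480x640x3 uint8, red, green, blue), "vfov" (degrees; the focal length in pixels is half the picture's height over the tangent of half this angle, whatever the lens; pixels are square), "cx", "cy" (the principal point, pixels), "R" (3x3) and "t" (3): a world point X has camera coordinates R X + t. Camera axes: x right, y down, z forward; pixel columns grow to the right and rows downward; lengths in m; the calibration is good to about 2 mm. A picture is of the moment at which its call begins. There is no depth.
- robot.hand_in(): hands the job in; it is judged then, once.
The state is a dict: "time": time; "q": joint angles; "joint_velocities": joint speeds; "joint_torque": joint torques, N m; "position": TCP position; "tool_rot": TCP orientation; "ft_force": force on the tool from outside, world axes, zero at the start; "moment": the same for the moment, N m; "grip_width": finger opening in m; "grip_force": force on a finger pad.
Only numpy, scipy, OpenCV 4.12 (cv2) and the standard library are available. Lean on these libraries where they do the work, as an engineer would, in place of code of your own. Each camera call takes 0.05 s, during which the arm holds its last target. There are 200 camera calls.

TASK

The label cutter's aluminium tape guide stands on edge in the slide-jaw fixture and its channelled face must be cleaned: slide the jaw open, tip the guide over away from the fixed jaw so that it lies flat on the bed with the channel facing up, then push the jaw closed until the guide is held square between both jaws with no gap. Leave it near the middle of the jaws and leave the other things on the bench where they are.

Things in the scene. Friction and masses are not known exactly. Their poses are not given: they have to be found in the camera images.
- fixture: Grey slide-jaw fixture, fixed to the bench. Origin: centre of its underside; z up; x = slide direction, from the fixed jaw to the sliding jaw's handle. Foot plate 270 (x) x 150 (y) mm; bed 250 x 130 mm, its flat top 30 mm above the bench. Fixed jaw 30 mm thick, 120 mm wide (y), gripping face at x = -85 mm, top 58 mm above the bench.
- jaw (a joint): Opening between the faces of the fixed and sliding jaws, m: 0 (shut) to 0.125 (fully open). It slides stiffly (about 4 N) and stays where it is left; no spring or screw. Jaw 120 mm wide, top 58 mm above the bench, reaching 82 mm back from its face.
- jaw_handle (a point): Top centre of the black upright handle on the sliding jaw, 110 mm above the bench, 65 mm behind the jaw's face. The handle is a plate 16 mm thick (along the slide) and 50 mm wide (fixture's y), free from 58 to 110 mm above the bench. Axes as the fixture's.
- guide: Loose aluminium tape-guide block, about 0.45 kg: 32 mm thick (its x), 100 mm long (y), 76 mm tall (z) as it first stands on the bed by the fixed jaw. Origin: centre of its first underside. Its +x face, which first looks at the fixed jaw, has a channel 24 mm wide, 8 mm deep along its whole length (y) at mid height; the other broad face is plain.
- guide_center (a point): Middle of the guide block, 38 mm from its origin along its z, halfway through its thickness and length.
- brush: Loose hand brush, 170 mm long, lying beside the fixture; bystander. Origin: underside, x along it.
- wrench: Loose steel wrench, 160 mm long, lying on the other side of the fixture; bystander. Origin: underside, x along it.
- spare: Loose aluminium T-section block 40 x 90 x 42 mm tall on the bench past the fixed-jaw end of the fixture; bystander. Origin: centre of the underside.
- oil: White oil bottle, 52 mm across, 140 mm tall, standing on the bench; bystander. Origin: centre of the underside.
- snips: Dark steel thread snips, 180 mm long, 12 mm thick, lying on the bench; bystander.
Things that resemble listed ones, but are neither listed nor needed, are in the scene too. Leave any pink look-alike of the guide alone.

How it is judged:
On the way, in this order (a step that is already met when the one before it is completed fails the run):
1. the jaw is slid open by more than the guide's height (opening over 80 mm) (value of joint jaw above 0.08 m), for 0.1 s.
2. the guide lies flat on the bed, channel up, between the jaws (angle between guide's own x axis and vertical below 0.06 rad and z of guide_center in the frame of fixture between 0.042 and 0.05 m and x of guide_center in the frame of fixture between -0.06 and 0.06 m), for 0.2 s.
At the end, for the whole second after the job is handed in: The guide lies flat on the fixture's bed with its channel up (within 0.06 rad), against the fixed jaw (within 3.5 mm) and square to it (within 0.05 rad), its middle within 30 mm of the jaws' middle, the sliding jaw closed on it (opening below 79.5 mm, the guide being 76 mm), at rest (angle between guide's own x axis and vertical below 0.06 rad and z of guide_center in the frame of fixture between 0.042 and 0.05 m and x of guide_center in the frame of fixture between -0.051 and -0.0435 m and y of guide_center in the frame of fixture between -0.03 and 0.03 m and angle between the y axis of guide and the y axis of fixture, either way round below 0.05 rad and value of joint jaw between 0.073 and 0.0795 m and linear speed of guide below 0.01 m/s and angular speed of guide below 0.1 rad/s); the robot touches nothing.
It fails at once if the brush is moved by more than 30 mm (distance of brush from where it was at the start of the episode above 0.03 m).
It fails at once if the wrench is moved by more than 30 mm (distance of wrench from where it was at the start of the episode above 0.03 m).
It fails at once if the spare is moved by more than 30 mm (distance of spare from where it was at the start of the episode above 0.03 m).
It fails at once if the oil is moved by more than 30 mm (distance of oil from where it was at the start of the episode above 0.03 m).
It fails at once if the snips is moved by more than 30 mm (distance of snips from where it was at the start of the episode above 0.03 m).
It also fails if it takes over 54 s, if anything falls off the work surface, if the arm or the gripper's body presses on something with over 40 N, if the wrist force passes 120 N, or if a joint passes its speed limit or range.

## Working session

There is one attempt and no reset: what is moved stays moved. The work goes in short steps, Python scripts to look and compute and a tool call to move; the robot and the scene stay as the last step left them, time stands still between calls to the robot, and variables do not carry over. Pictures are saved under pics/ and viewed, at most 10 in all, crops included, and the job is handed in when it is done.

Besides the shell and the picture viewer there is one more tool, called as name(argument=value, ...) on one line, values as JSON. play_rows: Moves the arm, as the interface text tells. Its arguments: {"type":"object","properties":{"gripper":{"type":"array","items":{"type":"number"}},"delta_pos":{"type":"array","items":{"type":"array","items":{"type":"number"}}},"turn":{"type":"array","items":{"type":"array","items":{"type":"number"}}},"squeeze":{"type":"number"}},"required":["gripper","delta_pos","turn"]}

```bash
mkdir -p pics; python3 - <<'E'
from rig import robot
import cv2
for n in("top","side"):
    c=robot.camera(n); cv2.imwrite(f"pics/{n}0.png",c["color"][:,:,::-1]); print(n,c["vfov"],c["cx"],c["cy"],c["R"],c["t"])
print(robot.get_obs())
E
```

```text
top 46.5252149250778 315.10459608397093 238.8155791168631 [[-0.00544507 -0.99977651 -0.0204274 ]
 [-0.99873805  0.00645705 -0.04980583]
 [ 0.0499266   0.02013043 -0.99855   ]] [0.0534337  0.55917472 1.58547851]
side 53.883374459472144 317.54227014982496 252.03933859625226 [[ 0.78295299  0.62158113  0.02493023]
 [ 0.36624231 -0.42818941 -0.82614793]
 [-0.5028431   0.65596549 -0.56290149]] [-0.44265132 -0.10972014  1.59941291]
{'time': 0.1, 'q': array([ 1.08446955e+00,  5.28413119e-01,  1.43380482e+00, -1.62534037e-05,
        1.18141644e+00, -1.78503612e-01]), 'joint_velocities': array([ 0.00158355, -0.00352144, -0.00308676, -0.00027943,  0.00103695,
        0.00097058]), 'joint_torque': array([-5.07840796e-04, -4.40987349e+01, -1.77150947e+01,  6.34913659e-02,
        5.34699659e-02, -4.28205124e-05]), 'position': array([0.18901911, 0.59501431, 0.22163523]), 'tool_rot': array([ 1.53301505e-01,  9.88178934e-01, -9.67428306e-04, -3.26030624e-04]), 'ft_force': array([0.89032953, 0.46097882, 0.44126281]), 'moment': array([-0.05880444,  0.00715763,  0.00301157]), 'grip_force': 0.0, 'grip_width': 0.08722298103214839}
```

View pics/top0.png

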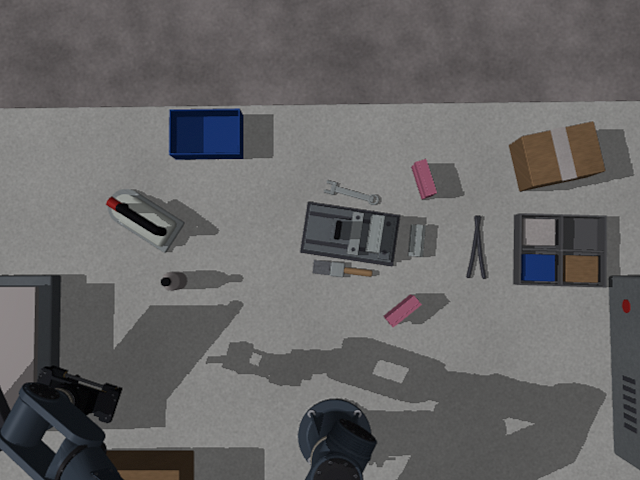

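View pics/side0.png

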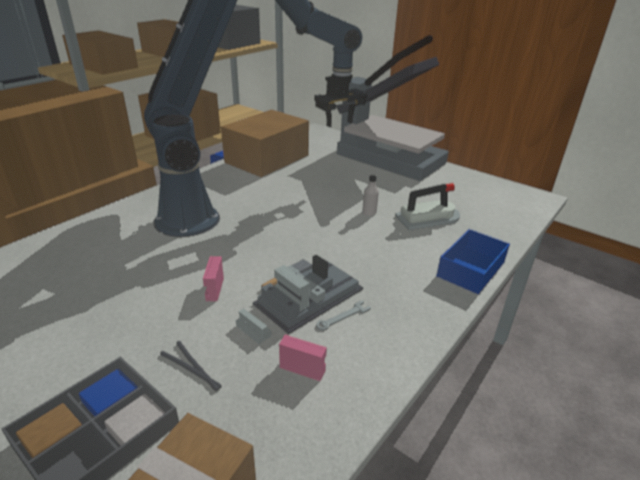

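The top view shows the fixture around (350,233), with the fixed jaw on the right, the handle at (338,230) and the guide near (375,235). I'll crop both views to see more.

```bash
python3 - <<'E'
import cv2
a=cv2.imread("pics/top0.png")[170:290,290:450]; cv2.imwrite("pics/t1.png",cv2.resize(a,None,fx=5,fy=5,interpolation=cv2.INTER_CUBIC))
a=cv2.imread("pics/side0.png")[240:350,230:380]; cv2.imwrite("pics/s1.png",cv2.resize(a,None,fx=5,fy=5,interpolation=cv2.INTER_CUBIC))
E
```

```text
(no output)
```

View pics/t1.png

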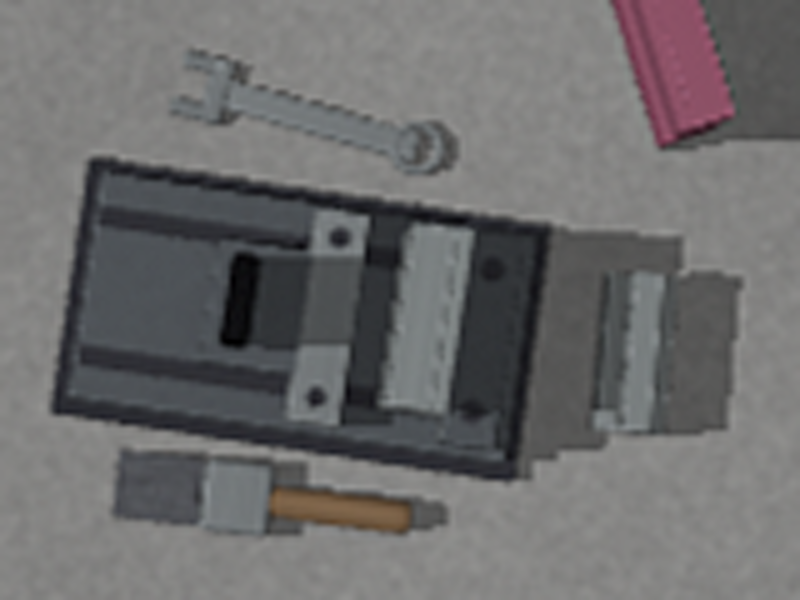

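View pics/s1.png

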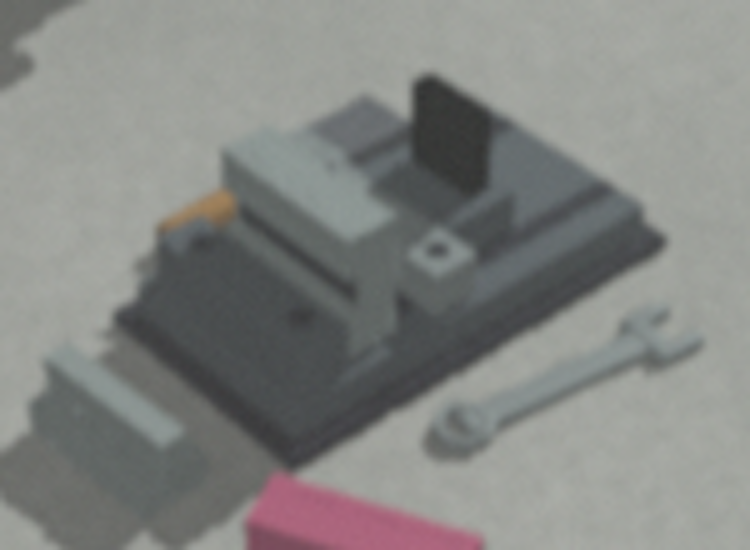

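The crops confirm the guide at crop (385–470, 225–412) with its channel towards the fixed jaw, which is in shadow. The sliding jaw is at (290–370, 210–425) and the handle top at (238,300). The foot-plate corners are (92,158), (550,228), (517,478) and (55,412).

```bash
cat >h.py <<'E'
import numpy as np,json
from rig import robot
from scipy.spatial.transform import Rotation as Rn
def ray(c,uv,z):
    f=240/np.tan(np.radians(c["vfov"])/2); R=np.array(c["R"]);t=np.array(c["t"])
    d=R.T@np.array([(uv[0]-c["cx"])/f,(uv[1]-c["cy"])/f,1]); o=-R.T@t
    return o+d*(z-o[2])/d[2]
E
python3 - <<'E'
from h import *
c=robot.camera("top"); g=lambda p,z: ray(c,(p[0]/5+290-.4,p[1]/5+170-.4),z)
# top edge of foot plate taken at bench level (thin)
P=np.array([g(p,0.01) for p in [(92,158),(550,228),(517,478),(55,412)]])
print(P); print([np.linalg.norm(P[i]-P[i-1]) for i in range(4)])
o=P.mean(0); d=(P[0]-P[1])+(P[3]-P[2]); th=np.arctan2(d[1],d[0]); print("o",o,"th",th)
ex=np.array([np.cos(th),np.sin(th)]); ey=np.array([-ex[1],ex[0]])
def F(p,z): v=(g(p,z)-o)[:2]; return np.round([v@ex*1e3,v@ey*1e3],1)
print("handle",F((238,300),.11))
print("handle corners",[F(p,.11) for p in [(232,252),(260,252),(250,347),(222,345)]])
print("jaw front",F((368,215),.058),F((338,424),.058))
print("guide",[F(p,.106) for p in [(408,223),(475,230),(447,413),(382,405)]])
print("spare",[F(p,.042) for p in [(628,270),(665,272),(655,432),(622,430)]])
s=robot.get_obs(); r=Rn.from_quat(s["tool_rot"]).as_matrix(); print(r)
print("tooly yaw",np.arctan2(r[1,1],r[0,1]))
np.save("fix.npy",[o[0],o[1],th])
E
```

```text
[[ 0.66847031  0.07009754  0.01      ]
 [ 0.62602431 -0.19281709  0.01      ]
 [ 0.48274046 -0.17214295  0.01      ]
 [ 0.52206332  0.0920656   0.01      ]]
[np.float64(0.14804594271832502), np.float64(0.2663189122446122), np.float64(0.14476768708718055), np.float64(0.26711878568581526)]
o [ 0.5748246  -0.05069922  0.01      ] th 1.4169000460933878
handle [39.4  1.7]
handle corners [array([ 46.4, -23.5]), array([ 31.5, -25.7]), array([29.3, 25.8]), array([44.4, 27. ])]
jaw front [-25.8 -59.5] [-26.1  58.3]
guide [array([-45.4, -53.3]), array([-81.7, -54.8]), array([-80.8,  45.3]), array([-45.6,  46.1])]
spare [array([-175.4,  -51.8]), array([-196.1,  -53.7]), array([-203. ,   36.1]), array([-184.6,   37.7])]
[[-9.53008430e-01  3.02942728e-01 -7.97383583e-04]
 [ 3.02943631e-01  9.53007257e-01 -1.52494487e-03]
 [ 2.97941383e-04 -1.69484759e-03 -9.99998519e-01]]
tooly yaw 1.2630168967665838
```

```bash
cat >>h.py <<'E'
ox,oy,th=np.load("fix.npy"); ex=np.array([np.cos(th),np.sin(th)]); ey=np.array([-ex[1],ex[0]])
def state():
    s=robot.get_obs(); p=np.array(s["position"]); v=p[:2]-[ox,oy]
    r=Rn.from_quat(s["tool_rot"])
    print("t %.2f fix %.1f %.1f z %.1f"%(s["time"],v@ex*1e3,v@ey*1e3,p[2]*1e3),"F(fix)",np.round([s["ft_force"][:2]@ex,s["ft_force"][:2]@ey,s["ft_force"][2]],1),"w %.1f gf %.1f"%(s["grip_width"]*1e3,s["grip_force"]))
    return p,r
def go(fx,fy,z):
    p,r=state(); T=np.append([ox,oy]+fx/1e3*ex+fy/1e3*ey,z/1e3)
    R=np.column_stack([np.append(-ey,0),np.append(ex,0),[0,0,-1.]])
    print("target",T,"delta cm",np.round(r.inv().apply(T-p)*100,2),"turn",np.round((r.inv()*Rn.from_matrix(R)).as_rotvec(),3))
E
python3 -c "
from h import *
go(39,0,200);go(39,0,76)"
```

```text
t 0.15 fix 579.1 480.2 z 221.8 F(fix) [-0.3 -0.6 -1. ] w 87.1 gf 0.0Traceback (most recent call last):
  File "<string>", line 3, in <module>
    go(39,0,200);go(39,0,76)
    ~~^^^^^^^^^^
  File "h.py", line 17, in go
    print("target",T,"delta cm",np.round(r.inv().apply(T-p)*100,2),"turn",np.round((r.inv()*Rn.from_matrix(R)).as_rotvec(),3))
                                                                                            ~~~~~~~~~~~~~~^^^
  File "scipy/spatial/transform/_rotation.pyx", line 1143, in scipy.spatial.transform._rotation.Rotation.from_matrix
ValueError: Non-positive determinant (left-handed or null coordinate frame) in rotation matrix 0: [[ 0.98818132  0.15328952  0.        ]
 [-0.15328952  0.98818132  0.        ]
 [ 0.          0.         -1.        ]].
```

```bash
sed -i 's/np.append(-ey,0)/np.append(ey,0)/' h.py
python3 -c "
from h import *
go(39,0,200);go(39,0,76)"
```

```text
t 0.15 fix 579.1 480.2 z 221.8 F(fix) [-0.3 -0.6 -1. ] w 87.1 gf 0.0
target [ 0.58080289 -0.01216015  0.2       ] delta cm [-55.73 -46.     2.24] turn [-0.002 -0.    -0.154]
t 0.15 fix 579.1 480.2 z 221.8 F(fix) [-0.3 -0.6 -1. ] w 87.1 gf 0.0
target [ 0.58080289 -0.01216015  0.076     ] delta cm [-55.74 -45.98  14.64] turn [-0.002 -0.    -0.154]
```

play_rows(gripper=[-0.3, -0.3, -0.3, -0.3, -0.3, -0.3, -0.3, -0.3, -0.3, -0.3, -0.3, -0.3], delta_pos=[[-5, -4, 0], [-10, -8, 0], [-15, -12, 0], [-20, -16, 0], [-25, -20, 0], [-30, -24.5, 0], [-35, -29, 0.5], [-40, -33, 1], [-45, -37, 1.5], [-50, -41, 2], [-54, -44.5, 2.2], [-55.7, -46, 2.2]], turn=[[0, 0, -0.02], [0, 0, -0.04], [0, 0, -0.06], [0, 0, -0.08], [0, 0, -0.1], [0, 0, -0.12], [0, 0, -0.14], [0, 0, -0.154], [0, 0, -0.154], [0, 0, -0.154], [0, 0, -0.154], [0, 0, -0.154]], squeeze=15)

```text
time: 1.65
position: [0.5822, -0.0146, 0.2]
tool_rot: [0.078, 0.997, -0.0, 0.0]
ft_force: [-0.6, 0.6, -0.8]
grip_width: 0.0568
grip_force: 0.0
```

```bash
python3 -c "
from h import *
go(39,0,76)"
```

```text
t 1.65 fix 36.8 -1.8 z 200.0 F(fix) [ 0.5  0.7 -0.8] w 56.8 gf 0.0
target [ 0.58080289 -0.01216015  0.076     ] delta cm [ 0.18  0.22 12.4 ] turn [-0.     0.    -0.002]
```

play_rows(gripper=[-0.3, -0.3, -0.3, -0.3, -0.3, 1, 1, 1, 1, 1], delta_pos=[[0, 0, 4], [0, 0, 8], [0, 0, 11], [0, 0, 12.2], [0, 0, 12.2], [0, 0, 12.2], [0, 0, 12.2], [0, 0, 12.2], [0, 0, 12.2], [0, 0, 12.2]], turn=[[0, 0, 0], [0, 0, 0], [0, 0, 0], [0, 0, 0], [0, 0, 0], [0, 0, 0], [0, 0, 0], [0, 0, 0], [0, 0, 0], [0, 0, 0]])

```text
time: 2.9
position: [0.5808, -0.0118, 0.0788]
tool_rot: [0.077, 0.997, -0.0, 0.0]
ft_force: [-0.5, 0.2, 0.1]
grip_width: 0.016
grip_force: 15.0
```

```bash
python3 -c "
from h import *
state()"
```

```text
t 2.90 fix 39.4 0.0 z 78.8 F(fix) [0.1 0.5 0.1] w 16.0 gf 15.0
```

play_rows(gripper=[1, 1, 1, 1, 1, 1, 1, -0.3, -0.3, -0.3], delta_pos=[[0, 1, 0], [0, 2.2, 0], [0, 3.5, 0], [0, 4.8, 0], [0, 5.8, 0], [0, 6.3, 0], [0, 6.3, 0], [0, 6.3, 0], [0, 6.3, 0], [0, 6.3, 0]], turn=[[0, 0, 0], [0, 0, 0], [0, 0, 0], [0, 0, 0], [0, 0, 0], [0, 0, 0], [0, 0, 0], [0, 0, 0], [0, 0, 0], [0, 0, 0]])

```text
time: 4.15
position: [0.59, 0.0506, 0.0781]
tool_rot: [0.077, 0.997, 0.0, -0.001]
ft_force: [-0.9, -1.1, 0.2]
grip_width: 0.038
grip_force: 0.0
```

```bash
python3 - <<'E'
from h import *
import cv2
go(-120,-4,140)
c=robot.camera("top"); a=c["color"][170:290,290:450,::-1]; cv2.imwrite("pics/t2.png",cv2.resize(a,None,fx=5,fy=5,interpolation=cv2.INTER_CUBIC))
E
```

```text
t 4.15 fix 102.5 0.5 z 78.1 F(fix) [-1.2  0.8  0.2] w 38.0 gf 0.0
target [ 0.56038258 -0.16989414  0.14      ] delta cm [ -0.45 -22.25  -6.19] turn [ 0.    -0.001 -0.   ]
```

View pics/t2.png

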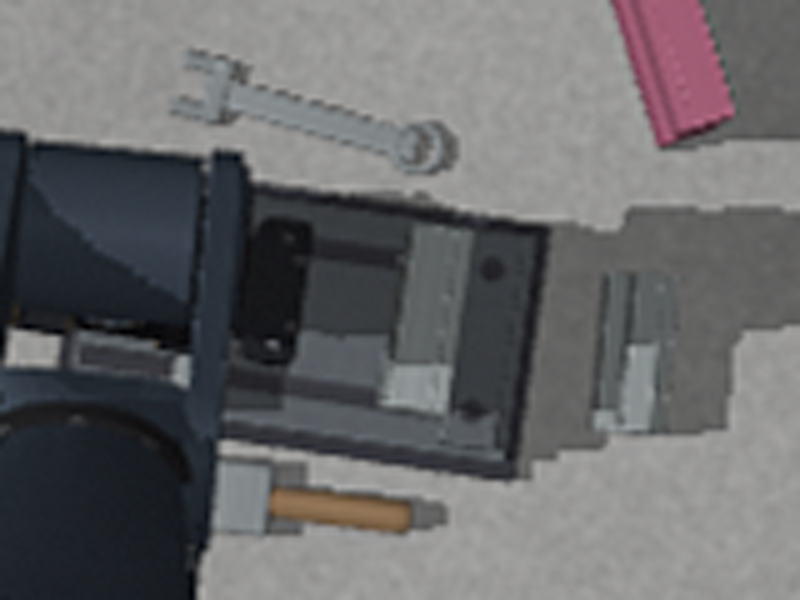

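The jaw is open to about 122 mm and the guide hasn't moved (crop 382–475, 225–412). Next I go up and behind the guide with the fingers closed.

play_rows(gripper=[-0.3, -0.3, -0.3, 1, 1, 1, 1, 1, 1, 1, 1], delta_pos=[[0, 0, -4], [0, 0, -8], [0, -3, -9], [-0.2, -8, -9], [-0.4, -13, -9], [-0.4, -18, -9], [-0.4, -21.2, -9], [-0.4, -21.2, -9], [-0.4, -21.2, -5], [-0.4, -21.2, -1.4], [-0.4, -21.2, -1.4]], turn=[[0, 0, 0], [0, 0, 0], [0, 0, 0], [0, 0, 0], [0, 0, 0], [0, 0, 0], [0, 0, 0], [0, 0, 0], [0, 0, 0], [0, 0, 0], [0, 0, 0]])

```text
time: 5.58
position: [0.5596, -0.1571, 0.09]
tool_rot: [0.076, 0.997, 0.002, -0.003]
ft_force: [-1.1, 0.2, -0.2]
grip_width: 0.0003
grip_force: 0.0
```

```bash
python3 -c "
from h import *
state()"
```

```text
t 5.58 fix -107.5 -1.3 z 90.0 F(fix) [-0.   1.1 -0.2] w 0.3 gf 0.0
```

play_rows(gripper=[1, 1, 1, 1, 1, 1, 1, 1, 1, 1], delta_pos=[[-0.2, 0.6, 0], [-0.2, 1.1, 0], [-0.2, 1.6, 0], [-0.2, 2.1, 0], [-0.2, 2.6, 0], [-0.2, 3.1, 0], [-0.2, 3.6, 0], [-0.2, 4.1, 0], [-0.2, 4.5, 0], [-0.2, 4.5, 0]], turn=[[0, 0, 0], [0, 0, 0], [0, 0, 0], [0, 0, 0], [0, 0, 0], [0, 0, 0], [0, 0, 0], [0, 0, 0], [0, 0, 0], [0, 0, 0]])

```text
time: 6.82
position: [0.5706, -0.1147, 0.0924]
tool_rot: [0.077, 0.997, 0.0, -0.0]
ft_force: [0.7, 0.5, -0.7]
grip_width: 0.0005
grip_force: 0.0
```

```bash
python3 - <<'E'
from h import *
import cv2
state()
c=robot.camera("side"); a=c["color"][240:350,230:380,::-1]; cv2.imwrite("pics/s3.png",cv2.resize(a,None,fx=5,fy=5,interpolation=cv2.INTER_CUBIC))
E
```

```text
t 6.83 fix -63.8 -5.6 z 92.4 F(fix) [ 0.6 -0.6 -0.7] w 0.5 gf 0.0
```

View pics/s3.png

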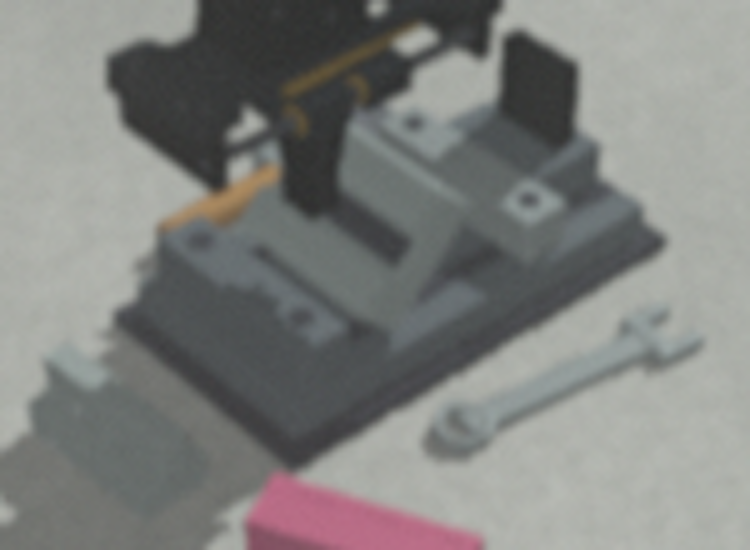

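The guide has tipped, but it is leaning on the sliding jaw at around 40°, with its end-face corners near (465,190) and (375,325). I'll measure it.

```bash
cat >>h.py <<'E'
def planey(c,uv,fy):
    a=ray(c,uv,0.);b=ray(c,uv,.1); f=lambda p:(p[:2]-[ox,oy])@ey*1e3
    k=(fy-f(a))/(f(b)-f(a)); p=a+k*(b-a); return np.round([(p[:2]-[ox,oy])@ex*1e3,p[2]*1e3],1)
E
python3 - <<'E'
from h import *
import cv2
c=robot.camera("side"); a=c["color"][255:320,270:350,::-1]; cv2.imwrite("pics/s4.png",cv2.resize(a,None,fx=9,fy=9,interpolation=cv2.INTER_CUBIC))
q=lambda x,y:(x/5+230-.4,y/5+240-.4)
for p in [(468,192),(375,325),(392,348),(470,235),(405,237)]: print(p,planey(c,q(*p),-54))
E
```

```text
(468, 192) [-1.  97.5]
(375, 325) [-62.8  44.6]
(392, 348) [-50.9  22.6]
(470, 235) [ 1.7 68.5]
(405, 237) [-43.6  90.8]
```

View pics/s4.png

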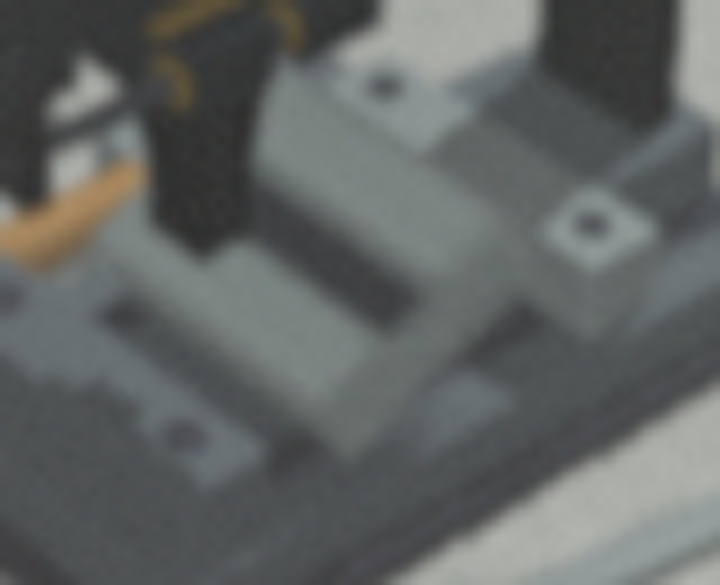

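The tilt is about 49° with the pivot near x=-47, well clear of the jaw, so the picture simply caught the guide mid-fall. I'll raise the arm and look again.

play_rows(gripper=[1, 1, 1, 1, 1, 1, -0.3, -0.3], delta_pos=[[0, 0, 0], [0, 0, 0], [0, 0, -3], [0, 0, -6], [0, 0, -10], [0, 5, -10], [0, 10, -10], [0, 15, -10]], turn=[[0, 0, 0], [0, 0, 0], [0, 0, 0], [0, 0, 0], [0, 0, 0], [0, 0, 0], [0, 0, 0], [0, 0, 0]])

```text
time: 7.92
position: [0.5939, 0.0341, 0.1928]
tool_rot: [0.077, 0.997, -0.0, 0.0]
ft_force: [1.1, -0.3, 0.1]
grip_width: 0.0133
grip_force: 0.0
```

```bash
python3 - <<'E'
from h import *
import cv2
go(102.5,0,78)
c=robot.camera("side"); a=c["color"][240:350,230:380,::-1]
c=robot.camera("top"); b=c["color"][180:290,290:440,::-1]
cv2.imwrite("pics/s5.png",cv2.resize(cv2.vconcat([a,b]),None,fx=2.7,fy=2.7,interpolation=cv2.INTER_CUBIC))
E
```

```text
t 7.92 fix 86.7 -5.9 z 192.8 F(fix) [-0.1 -1.2  0.1] w 13.3 gf 0.0
target [0.59053677 0.05058936 0.078     ] delta cm [ 0.59  1.58 11.48] turn [ 0.     0.001 -0.001]
```

View pics/s5.png

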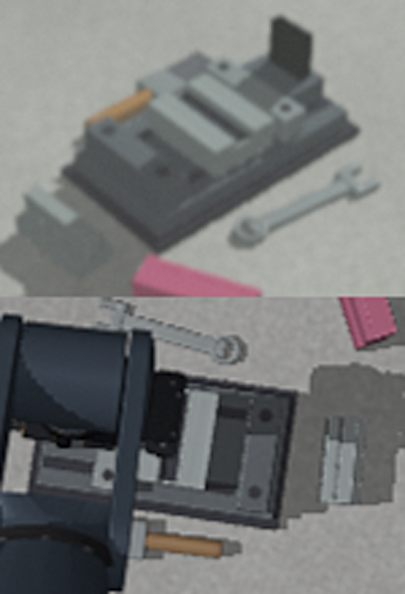

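The guide is flat between the jaws with its channel up. Now I grip the handle again.

play_rows(gripper=[-0.3, -0.3, -0.3, -0.3, -0.3, -0.3, 1, 1, 1, 1, 1], delta_pos=[[0.5, 1.5, 0], [0.5, 1.6, 0], [0.5, 1.6, 2], [0.5, 1.6, 7], [0.5, 1.6, 11], [0.5, 1.6, 11.4], [0.5, 1.6, 11.4], [0.5, 1.6, 11.4], [0.5, 1.6, 11.4], [0.5, 1.6, 11.4], [0.5, 1.6, 11.4]], turn=[[0, 0, 0], [0, 0, 0], [0, 0, 0], [0, 0, 0], [0, 0, 0], [0, 0, 0], [0, 0, 0], [0, 0, 0], [0, 0, 0], [0, 0, 0], [0, 0, 0]], squeeze=30)

```text
time: 9.4
position: [0.5917, 0.0503, 0.0792]
tool_rot: [0.077, 0.997, 0.001, 0.001]
ft_force: [-0.0, 1.5, 3.6]
grip_width: 0.0158
grip_force: 30.0
```

```bash
python3 -c "
from h import *
state()"
```

```text
t 9.40 fix 102.4 -1.2 z 79.2 F(fix) [1.5 0.2 3.6] w 15.8 gf 30.0
```

play_rows(gripper=[1, 1, 1, 1, 1, 1, 1, 1, 1, 1, 1], delta_pos=[[0, -0.4, 0], [0, -0.8, 0], [0, -1.2, 0], [0, -1.6, 0], [0, -2, 0], [0, -2.4, 0], [0, -2.8, 0], [0, -3.2, 0], [0, -3.6, 0], [0, -4, 0], [0, -4.2, 0]], turn=[[0, 0, 0], [0, 0, 0], [0, 0, 0], [0, 0, 0], [0, 0, 0], [0, 0, 0], [0, 0, 0], [0, 0, 0], [0, 0, 0], [0, 0, 0], [0, 0, 0]])

```text
time: 10.78
position: [0.5852, 0.0091, 0.0793]
tool_rot: [0.077, 0.997, 0.001, 0.001]
ft_force: [0.9, 6.9, 5.5]
grip_width: 0.0157
grip_force: 30.0
```

play_rows(gripper=[1, 1, 1, 1], delta_pos=[[0, -0.15, 0], [0, -0.3, 0], [0, -0.4, 0], [0, -0.4, 0]], turn=[[0, 0, 0], [0, 0, 0], [0, 0, 0], [0, 0, 0]])

```text
time: 11.28
position: [0.5848, 0.0065, 0.0792]
tool_rot: [0.077, 0.997, 0.002, 0.001]
ft_force: [1.3, 10.4, 5.2]
grip_width: 0.0154
grip_force: 30.0
```

```bash
python3 -c "
from h import *
state()"
```

```text
t 11.28 fix 58.0 -1.0 z 79.2 F(fix) [10.5  0.4  5.2] w 15.4 gf 30.0
```

play_rows(gripper=[1, 1, 1, 1, 1], delta_pos=[[0, -0.15, 0], [0, -0.3, 0], [0, -0.45, 0], [0, -0.6, 0], [0, -0.6, 0]], turn=[[0, 0, 0], [0, 0, 0], [0, 0, 0], [0, 0, 0], [0, 0, 0]])

```text
time: 11.9
position: [0.5847, 0.0064, 0.0792]
tool_rot: [0.079, 0.997, 0.006, 0.002]
ft_force: [6.2, 28.5, 5.0]
grip_width: 0.0158
grip_force: 30.1
```

```bash
python3 -c "
from h import *
state()"
```

```text
t 11.90 fix 57.9 -1.0 z 79.2 F(fix) [29.1 -1.8  5. ] w 15.8 gf 30.1
```

The jaw is now blocked at 29 N, so it is closed on the guide. I relax the force, release and lift.

play_rows(gripper=[1, 1, -0.3, -0.3, -0.3, -0.3, -0.3, -0.3, -0.3, -0.3], delta_pos=[[0, 0.4, 0], [0, 0.7, 0], [0, 0.7, 0], [0, 0.7, 0], [0, 0.7, 0], [0, 0.7, -4], [0, 0.7, -9], [0, 5, -13], [0, 11, -13], [0, 17, -13]], turn=[[0, 0, 0], [0, 0, 0], [0, 0, 0], [0, 0, 0], [0, 0, 0], [0, 0, 0], [0, 0, 0], [0, 0, 0], [0, 0, 0], [0, 0, 0]])

```text
time: 13.15
position: [0.61, 0.1668, 0.2095]
tool_rot: [0.078, 0.997, -0.0, 0.001]
ft_force: [1.1, -0.8, -0.5]
grip_width: 0.0565
grip_force: 0.0
```

```bash
python3 - <<'E'
from h import *
import cv2
state()
c=robot.camera("side"); a=c["color"][240:350,230:380,::-1]
c=robot.camera("top"); b=c["color"][180:290,290:440,::-1]
cv2.imwrite("pics/s6.png",cv2.resize(cv2.hconcat([a,b]),None,fx=2.66,fy=2.66,interpolation=cv2.INTER_CUBIC))
E
```

```text
t 13.15 fix 220.3 -1.4 z 209.5 F(fix) [-0.6 -1.3 -0.5] w 56.5 gf 0.0
```

View pics/s6.png

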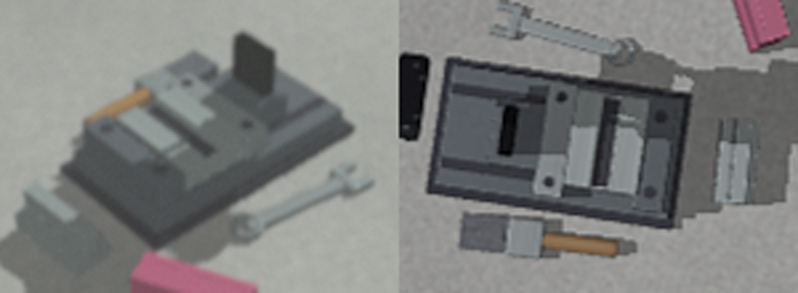

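The guide sits flush and centred between both jaws with its channel up, the bystanders are undisturbed, and the arm is clear. I'll let it settle briefly and hand in.

play_rows(gripper=[-0.3, -0.3, -0.3, -0.3], delta_pos=[[0, 0, 0], [0, 0, 0], [0, 0, 0], [0, 0, 0]], turn=[[0, 0, 0], [0, 0, 0], [0, 0, 0], [0, 0, 0]])

```text
time: 13.75
position: [0.6095, 0.1651, 0.2086]
tool_rot: [0.078, 0.997, -0.0, -0.0]
ft_force: [0.7, -0.7, 0.3]
grip_width: 0.0568
grip_force: 0.0
```

```bash
python3 -c "
from rig import robot
print(robot.hand_in())"
```

```text
the job is handed in; nothing more can be done
None
```

The job is handed in at about 14 s: in the last pictures the guide lies flat, channel up and near the middle, with the jaw pushed up against it until it stopped at 29 N and the other items looking unmoved, but the hand-in returned no verdict.

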